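Shut off the gas and refit the hob knob

TASK

One knob of the gas hob is still off after cleaning. First shut off the gas: throw the tap's yellow lever clockwise into the red notch. Then take the loose knob from the mat, turn it so that the flat in its bore (on the white pointer's side) matches the flat of the bare stem, and push it fully home, without forcing it. Finish still holding it pressed down, the sprung stem in to its stop, while I tighten the grub screw; leave everything else where it stands.

Things in the scene. Friction and masses are not known exactly. Their poses are not given: they have to be found in the camera images.
- gas_lever (a joint): gas lever angle: about 0 in the green (open) notch, lying along the copper pipe; 1.57 in the red (shut) notch, a quarter turn clockwise seen from above, also its stops. A spring resists with about 0.2 N m up to midway and then drives the lever on into the other notch and holds it there.
- lever_grip (a point): middle of the lever's yellow grip, 95 mm from the pivot, 87 mm above the counter; x points outwards along the lever, z up. The grip is a flat bar 72 mm long (54 to 126 mm from the pivot), 20 mm wide, 10 mm thick, free on both sides. A notch plate within 54 mm of the pivot, under the lever, is green round the open notch, red round the shut one.
- tap_pivot (a point): on the lever's upright pivot axis, 87 mm above the counter; fixed. The brass tap sits in a copper pipe loop, 140 mm long, on the counter right of the hob. These axes do not turn with the lever: open it points along -y, shut along -x.
- knob: loose black cooker knob, about 60 g; origin in the centre of its underside, z up, x towards the white pointer line. Round skirt 42 mm across, 15 mm high; on it a grip bar 40 mm long (along x), 12 mm wide, 18 mm high: 33 mm in all. D-shaped bore in the underside: 11.2 mm across, 14 mm deep, its flat 1.7 mm from the axis on the +x side. Lies on the mat, bore down.
- knob_socket (a point): the roof of the knob's bore, on the axis 14 mm above the underside; it meets stem_top when the knob is fully home. Same axes as the knob.
- knob_pointer (a point): end of the white pointer line on top of the knob: 19 mm from the axis along x, 33 mm above the underside.
- stem_top (a point): centre of the top of the bare steel D stem, 33 mm above the counter when free; z up, x square to its flat, outwards. 10 mm across, flat 1.2 mm from the axis on the +x side: it matches the knob when both x point the same way (6 degrees of play). Stands 21 mm out of a flat black disc, in the left or right control place; the other, 110 mm off, has its knob on. Turns stiffly (0.15 N m).
- stem (a joint): how far the sprung stem is pushed down: 0 when free, 0.004 m at its stop. It takes 5 N to start and 9 N to reach the stop.
- hob: steel gas hob, 510 mm deep (x, away from the robot), 288 mm wide (y), 8 mm high; two controls 50 mm behind its front edge, then two cast-iron pan supports, tops 50 mm above the counter, the nearest bar 67 mm behind the controls. Origin under its centre. A saucepan stands on the rear burner, its top 135 mm above the counter. Fixed.
- mat: grey draining mat, 200 mm (x) by 150 mm (y), 3 mm thick; origin under its centre. Fixed.
- burner_cap: washed black burner cap on the far half of the mat, 60 mm in diameter and 9 mm high; origin under its centre. To be left alone.
- mug: blue mug, 80 mm in diameter, 95 mm high; origin under its centre. To be left alone.
- oil_bottle: green oil bottle, 64 mm in diameter, 180 mm high; origin under its centre. To be left alone.
- salt_jar: glass jar with a steel cap, 60 mm in diameter, 90 mm high; origin under its centre. To be left alone.
- screwdriver: red-handled screwdriver, 170 mm long along its x, 25 mm high, lying on the counter beyond the gas tap. To be left alone.
- bare_valve: the control under the bare stem: a flat black disc of 50 mm diameter on the hob, its top 12 mm above the counter, with the spindle and the stem that it carries; origin under its centre. Pressing on it with more than 50 N would strain the gas valve.
Not all that is in view belongs to the job. Leave any blue or purple look-alike of the bare_valve alone.

How it is judged:
By the outcome, as a careful person would: the job done as asked, in the order asked, and still so for the second after the job is handed in, while the arm keeps its last pose, push and grip.
It also fails if it takes over 67 s, if anything falls off the work surface, if the arm or the gripper's body presses on something with over 40 N, if the wrist force passes 120 N, or if a joint passes its speed limit or range.

ROBOT

A 7-joint arm with a two-finger parallel gripper is mounted at the origin on the work surface. World frame = base frame: x ahead of the robot, y to its left, z up, the work surface at z = 0. Lengths are in m, angles in degrees, forces in N, time in s.
With the tool pointing down it reaches from about 0.4 to 0.875 m from the base axis. Payload 6.5 kg.
Tool frame: the origin (TCP) lies midway between the tips of the shut fingers; the grasp point (between the pads) lies 19 mm behind it (manip.tcp_to_grasp is the distance from the TCP to the grasp point, in m); z points along the fingers, y is the line along which they close (so a half turn about z gives the same grasp; the last joint's range is limited). The gripper opens to 88 mm and grips with 3 to 60 N. Pads are 18 mm wide; open, the fingers measure 123 mm over their backs; the gripper's body (75 mm by 187 mm) begins 45 mm behind the grasp point.
Start: joints at [-80.741, 30.733, -0.252, 88.115, 0.149, 61.152, -4.079], TCP at [0.147, 0.633, 0.239] pointing down, gripper open.
Joint ranges: [-154.64, 154.64], [-21.42, 123.67], [-72.66, 72.17], [13.99, 137.28], [-74.86, 254.86], [10.95, 109.41], [-158.01, 158.01]. Speed limits (degrees/s): [136.94, 136.94, 180, 180, 180, 180, 180].

INTERFACE

Orientations are given as a 3x3 rotation matrix whose columns are the frame's x, y, z axes.
In Python, from bench import sense, read_camera, get_calibration, job_done, manip gives the robot as it stands.
- The arm moves only by the tool drive_tool, never from a script. Its argument "deltas" is a list that holds one entry, the list of rows, each a list of 7 numbers: the shift along the tool's x, y, z in units of 30 mm (1.0 is 30 mm), then the turn, a rotation vector about the tool's x, y, z in units of 8 degrees (1.0 is 8 degrees), then the finger opening in mm, from 0 to 88.1. In form: [[[tx, ty, tz, wx, wy, wz, hand], ...]]. A call has 1 to 10 rows; each row shifts and turns the commanded pose from where the row before left it, along the tool's axes as they then stand; what a row does not reach is not made up. A row lasts 1/8 s, in which the tool goes at most 62.5 mm and 10.7 degrees, less where a joint would pass 70% of its speed; a pose out of reach is approached as far as the arm can. A call is refused whole if a number of a shift passes 1 or a number of a turn 1, either way. A call with a gripper value outside its range is refused whole. The fingers move at their own pace and stop on an object; "newtons" is the grip in N (left out, the last holds). Time passes only in rows, so rows that do not move let the fingers close. It gives the time, the measured TCP pose, the force, the opening and the grip force at its end, in the units of the state.
- sense(): the state, without advancing time (a new reading comes with each control period).
- read_camera(name): name is "scene" or "top" or "wrist"; returns the picture (480x640x3 uint8, red, green, blue); there is no depth.
- get_calibration(name): a dict with "vfov" (degrees; the focal length in pixels is half the picture's height over the tangent of half this angle, whatever the lens; pixels are square), "cx", "cy" (the principal point, pixels), "extrinsics" (4x4, takes a point from camera to world coordinates). Camera axes: x right, y down, z forward; pixel columns grow to the right and rows downward; lengths in m; the calibration is good to about 2 mm. A picture is of the moment at which its call begins: read the wrist's pose just before it. get_calibration takes no time and is no camera call; for the wrist camera it gives the pose at the moment of the call.
- job_done(): hands the job in; it is judged then, once.
The state is a dict: "clock": time; "q": joint angles; "dq": joint speeds; "tau": joint torques, N m; "ee_pos": TCP position; "eef_rot": TCP orientation; "contact_force": force on the tool from outside, world axes, zero at the start; "ft_torque": the same for the moment, N m; "finger_gap": opening from 0.0 (shut) to 1.0 (fully open); "finger_force": force on a finger pad.
Only numpy, scipy, OpenCV 4.12 (cv2) and the standard library are available. Lean on these libraries where they do the work, as an engineer would, in place of code of your own. Each camera call takes 0.05 s, during which the arm holds its last target. There are 200 camera calls.

## Working session

There is one attempt and no reset: what is moved stays moved. The work goes in short steps, Python scripts to look and compute and a tool call to move; the robot and the scene stay as the last step left them, time stands still between calls to the robot, and variables do not carry over. Pictures are saved under pics/ and viewed, at most 10 in all, crops included, and the job is handed in when it is done.

Besides the shell and the picture viewer there is one more tool, called after "Emit:" by a JSON object that holds its "fn" and its "kwargs", one argument or row to a line. drive_tool: Moves the arm, as the interface text tells. Its arguments: {"type":"object","properties":{"deltas":{"type":"array"},"newtons":{"type":"number"}},"required":["deltas"]}

```bash
mkdir -p pics; ls; cat > h.py <<'E'
import numpy as np, cv2
from bench import sense, read_camera, get_calibration, job_done, manip
def snap(n,f):
    c=get_calibration(n); im=np.array(read_camera(n)); cv2.imwrite('pics/'+f+'.png',im[:,:,::-1]); np.savez('pics/'+f+'.npz',im=im,E=np.array(c['extrinsics']),v=c['vfov'],cx=c['cx'],cy=c['cy']); return im,c
def load(f):
    d=np.load('pics/'+f+'.npz'); return d
def ray(d,u,v):
    f=240/np.tan(np.radians(float(d['v']))/2); E=d['E']
    r=E[:3,:3]@np.array([(u-d['cx'])/f,(v-d['cy'])/f,1.]); return E[:3,3],r/np.linalg.norm(r)
def onz(d,u,v,z):
    o,r=ray(d,u,v); return o+r*(z-o[2])/r[2]
def tri(*obs):
    A=np.zeros((3,3));b=np.zeros(3)
    for d,u,v in obs:
        o,r=ray(d,u,v);P=np.eye(3)-np.outer(r,r);A+=P;b+=P@o
    return np.linalg.solve(A,b)
E
python3 - <<'E'
from h import *
for n in('scene','top','wrist'):
    im,c=snap(n,n+'0'); print(n,c['vfov'],np.round(c['extrinsics'],3).tolist())
s=sense();print(s['clock'],s['ee_pos'],np.round(s['eef_rot'],3).tolist(),s['finger_gap'],s['contact_force'])
E
```

```text
pics
scene 44.70287767014927 [[0.347, 0.742, -0.574, 1.365], [0.938, -0.274, 0.213, -0.301], [0.001, -0.612, -0.791, 1.268], [0.0, 0.0, 0.0, 1.0]]
top 57.00286587340789 [[-0.016, -0.992, 0.124, 0.423], [-1.0, 0.013, -0.027, 0.027], [0.025, -0.125, -0.992, 0.927], [0.0, 0.0, 0.0, 1.0]]
wrist 61.885292235822675 [[0.225, 0.925, 0.305, 0.066], [0.974, -0.214, -0.071, 0.651], [-0.001, 0.313, -0.95, 0.383], [0.0, 0.0, 0.0, 1.0]]
0.15 [0.14671401 0.63274437 0.23805896] [[-0.974, 0.226, -0.0], [0.226, 0.974, -0.001], [-0.0, -0.001, -1.0]] 0.9996231287474122 [-0.39708434  0.59163176 -0.03989253]
```

View pics/top0.png

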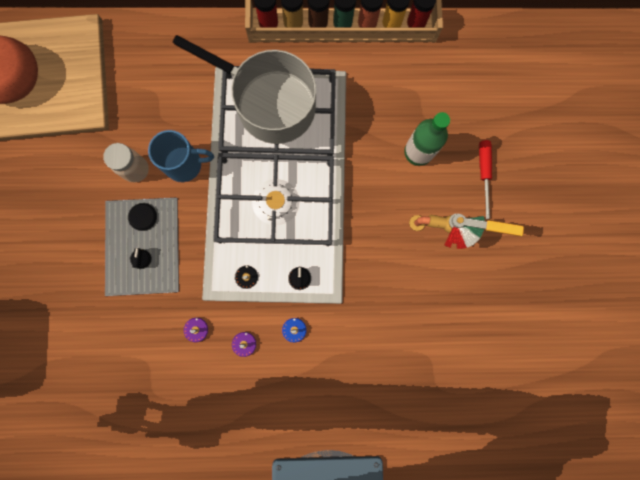

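View pics/scene0.png

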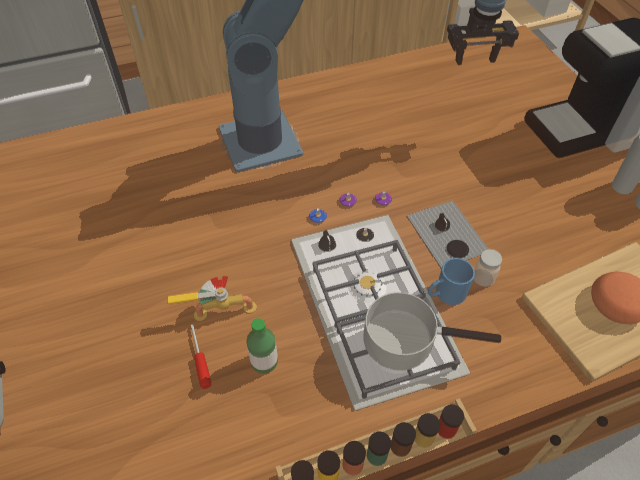

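The top view shows the yellow lever at about (505,228) with its pivot near (459,221). The loose knob is at (140,258) and the bare stem at (246,277), the left control. In the scene view the lever is at (185,298), the knob at (442,221) and the stem at (365,234).

```bash
python3 - <<'E'
from h import *
D={n:load(n+'0') for n in('top','scene')}
def box(n,r):
    im=D[n]['im'];hsv=cv2.cvtColor(im,cv2.COLOR_RGB2HSV)
    m=cv2.inRange(hsv,(22,150,120),(34,255,255));x0,y0,x1,y1=r;k=np.zeros_like(m);k[y0:y1,x0:x1]=m[y0:y1,x0:x1]
    p=cv2.findNonZero(k).reshape(-1,2).astype(float);mu=p.mean(0)
    u,s,vt=np.linalg.svd(p-mu,full_matrices=False);t=(p-mu)@vt[0]
    a,b=np.percentile(t,[1,99]);return len(p),mu,mu+a*vt[0],mu+b*vt[0]
t=box('top',(470,205,550,250));s=box('scene',(150,270,225,315));print(t,s)
print('grip c',tri((D['top'],*t[1]),(D['scene'],*s[1])))
for e in t[1:]: print('top on z',onz(D['top'],*e,.092))
for e in s[1:]: print('scene on z',onz(D['scene'],*e,.092))
print('pivot',tri((D['top'],459,220),(D['scene'],221,292)))
print('knob',tri((D['top'],140,258),(D['scene'],442,222)),'stem',tri((D['top'],246,276.5),(D['scene'],365,233)))
print('red')
E
python3 - <<'E'
import sys;sys.path.insert(0,'.')
import cv2,numpy as np,os
os.chdir('.')
a=cv2.imread('pics/top0.png');b=cv2.imread('pics/scene0.png')
f=lambda i,x,y,w,h:cv2.resize(i[y:y+h,x:x+w],(400,300),interpolation=cv2.INTER_CUBIC)
cv2.imwrite('pics/c1.png',np.vstack([np.hstack([f(a,400,180,160,120),f(a,100,225,80,60)]),np.hstack([f(b,150,255,120,90),f(b,410,190,80,60)])]))
E
```

```text
Traceback (most recent call last):
AttributeError: 'NoneType' object has no attribute 'reshape'
```

View pics/c1.png

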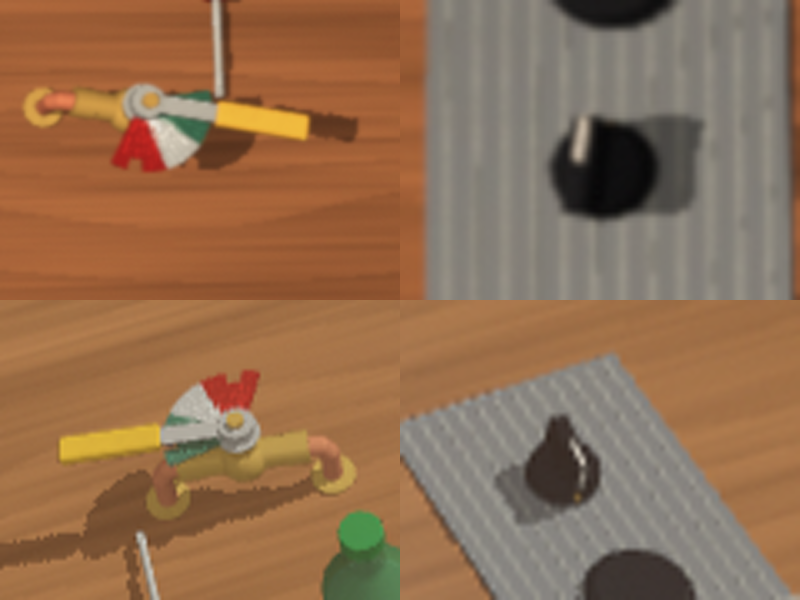

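The crops show the grip from about (486,223) to (523,232) in the top view, with the red notch at (456,243). The knob's pointer is on the far (+x) side of its top, near (136,253) in the top view.

```bash
python3 - <<'E'
from h import *
D={n:load(n+'0') for n in('top','scene')}
def box(n,r):
    im=D[n]['im'];hsv=cv2.cvtColor(im,cv2.COLOR_RGB2HSV)
    m=cv2.inRange(hsv,(18,150,190),(34,255,255));x0,y0,x1,y1=r;k=np.zeros_like(m);k[y0:y1,x0:x1]=m[y0:y1,x0:x1]
    p=cv2.findNonZero(k).reshape(-1,2).astype(float);mu=p.mean(0)
    u,s,vt=np.linalg.svd(p-mu,full_matrices=False);t=(p-mu)@vt[0]
    a,b=np.percentile(t,[1,99]);return len(p),mu,mu+a*vt[0],mu+b*vt[0]
t=box('top',(483,205,550,250));s=box('scene',(150,270,202,315));print(t,s)
print('grip c',tri((D['top'],*t[1]),(D['scene'],*s[1])))
for e in t[1:]: print('top on z',onz(D['top'],*e,.092))
for e in s[1:]: print('scene on z',onz(D['scene'],*e,.092))
print('pivot',tri((D['top'],460,220),(D['scene'],221.5,293)))
print('knob',tri((D['top'],140,258),(D['scene'],442,222)),'stem',tri((D['top'],246,276.5),(D['scene'],365,233)))
print('bottle cap',tri((D['top'],442,120),(D['scene'],258,325)), 'rodend',onz(D['top'],488,218,.01))
print(onz(D['top'],300,278,.04),onz(D['top'],246,276.5,.033),onz(D['top'],140,258,.02))
E
```

```text
(348, array([504.50574713, 227.69252874]), array([486.8033031 , 224.59363018]), array([521.96178675, 230.74829301])) (200, array([182.37 , 297.085]), array([197.13027464, 294.85057443]), array([167.88905886, 299.27713977]))
grip c [ 0.55281136 -0.349135    0.08943439]
top on z [ 0.55236318 -0.34812549  0.092     ]
top on z [ 0.55883385 -0.31394711  0.092     ]
top on z [ 0.54598069 -0.38183815  0.092     ]
scene on z [ 0.55466858 -0.34890583  0.092     ]
scene on z [ 0.56065905 -0.31465371  0.092     ]
scene on z [ 0.54882382 -0.38232478  0.092     ]
pivot [ 0.57041587 -0.26131191  0.08654091]
knob [0.51044296 0.37680656 0.01691334] stem [0.46976629 0.16140985 0.01377925]
bottle cap [ 0.73630401 -0.21006669  0.17471235] rodend [ 0.58629459 -0.35087879  0.01      ]
[0.46356289 0.04898867 0.04      ] [0.46850199 0.15758895 0.033     ] [0.50998211 0.37482812 0.02      ]
```

Emit:
{"fn": "drive_tool", "kwargs": {
  "deltas": [
    [[-1, -1, 0, 0, 0, 0, 0], [-1, -1, 0, 0, 0, 0, 0], [-1, -1, 0, 0, 0, 0, 0], [-1, -1, 0, 0, 0, 0, 0], [-1, -1, 0, 0, 0, 0, 0], [-1, -1, 0, 0, 0, 0, 0], [-1, -1, 0, 0, 0, 0, 0], [-1, -1, 0, 0, 0, 0, 0], [-1, -1, 0, 0, 0, 0, 0], [-1, -1, 0, 0, 0, 0, 0]]
  ],
  "newtons": 20
}}

```text
clock: 1.4
ee_pos: [0.3718, 0.2719, 0.2387]
eef_rot: [[-0.974, 0.226, 0.0], [0.226, 0.974, 0.0], [-0.0, 0.0, -1.0]]
contact_force: [0.4, 0.1, 0.5]
finger_gap: 0.001
finger_force: 0.0
```

Emit:
{"fn": "drive_tool", "kwargs": {
  "deltas": [
    [[-1, -1, 0, 0, 0, 0, 0], [-1, -1, 0, 0, 0, 0, 0], [-1, -1, 0, 0, 0, 0, 0], [-1, -1, 0, 0, 0, 0, 0], [-1, -1, 0, 0, 0, 0, 0], [-0.5, -1, 0, 0, 0, 0, 0], [-0.5, -1, 0, 0, 0, 0, 0], [-0.5, -1, 0, 0, 0, 0, 0], [-0.5, -1, 0, 0, 0, 0, 0], [-0.5, -1, 0, 0, 0, 0, 0]]
  ]
}}

```text
clock: 2.65
ee_pos: [0.5228, -0.0709, 0.2386]
eef_rot: [[-0.974, 0.226, -0.0], [0.226, 0.974, 0.0], [0.0, 0.0, -1.0]]
contact_force: [0.9, -0.3, 0.6]
finger_gap: 0.003
finger_force: 0.0
```

Emit:
{"fn": "drive_tool", "kwargs": {
  "deltas": [
    [[-0.5, -1, 0, 0, 0, 0, 0], [-0.5, -1, 0, 0, 0, 0, 0], [-0.5, -1, 0, 0, 0, 0, 0], [-0.5, -1, 0, 0, 0, 0, 0], [-0.5, -1, 0, 0, 0, 0, 0], [-0.5, -1, 0, 0, 0, 0, 0], [-0.4, -1, 0, 0, 0, 0, 0], [-0.4, -1, 0, 0, 0, 0, 0], [0, 0, 0, 0, 0, 0, 0]]
  ]
}}

```text
clock: 3.78
ee_pos: [0.5785, -0.3324, 0.2383]
eef_rot: [[-0.973, 0.229, -0.001], [0.229, 0.973, -0.002], [0.001, -0.002, -1.0]]
contact_force: [0.0, 0.3, 0.1]
finger_gap: 0.001
finger_force: 0.0
```

Emit:
{"fn": "drive_tool", "kwargs": {
  "deltas": [
    [[-0.6, -0.7, 0, 0, 0, 0, 0], [0, 0, 0.8, 0, 0, 0, 0], [0, 0, 1, 0, 0, 0, 0], [0, 0, 1, 0, 0, 0, 0], [0, 0, 1, 0, 0, 0, 0], [0, 0, 1, 0, 0, 0, 0], [0, 0, 0.8, 0, 0, 0, 0], [0, 0, 0, 0, 0, 0, 0]]
  ]
}}

```text
clock: 4.78
ee_pos: [0.5914, -0.3523, 0.0687]
eef_rot: [[-0.974, 0.225, -0.003], [0.225, 0.974, 0.002], [0.004, 0.002, -1.0]]
contact_force: [0.2, -0.5, 0.3]
finger_gap: 0.002
finger_force: 0.0
```

Emit:
{"fn": "drive_tool", "kwargs": {
  "deltas": [
    [[0.65, 0, 0, 0, 0, 0, 0], [0.44, -0.06, 0, 0, 0, 1, 0], [0.44, -0.06, 0, 0, 0, 1, 0], [0.44, -0.06, 0, 0, 0, 1, 0], [0.44, -0.06, 0, 0, 0, 1, 0], [0.44, -0.06, 0, 0, 0, 1, 0], [0.44, -0.06, 0, 0, 0, 1, 0], [0.44, -0.06, 0, 0, 0, 1, 0], [0.44, -0.06, 0, 0, 0, 0.5, 0], [0, 0, 0, 0, 0, 0, 0]]
  ]
}}

```text
clock: 6.02
ee_pos: [0.4897, -0.2932, 0.0718]
eef_rot: [[-0.293, 0.956, 0.002], [0.956, 0.293, 0.0], [-0.0, 0.002, -1.0]]
contact_force: [0.2, -0.2, -1.4]
finger_gap: 0.006
finger_force: 0.0
```

```bash
python3 - <<'E'
from h import *
snap('top','t1');snap('scene','s1')
a=cv2.imread('pics/t1.png')[160:280,380:540];b=cv2.imread('pics/s1.png')[240:330,150:270]
cv2.imwrite('pics/c2.png',np.hstack([cv2.resize(a,(400,300)),cv2.resize(b,(400,300))]))
s=sense();print(s['ee_pos'],s['q'])
E
```

```text
[ 0.48984817 -0.29444062  0.07164503] [  2.30926343  41.06290542  33.23798963 107.84694228 -33.34190671
  40.95957103  72.0383394 ]
```

View pics/c2.png

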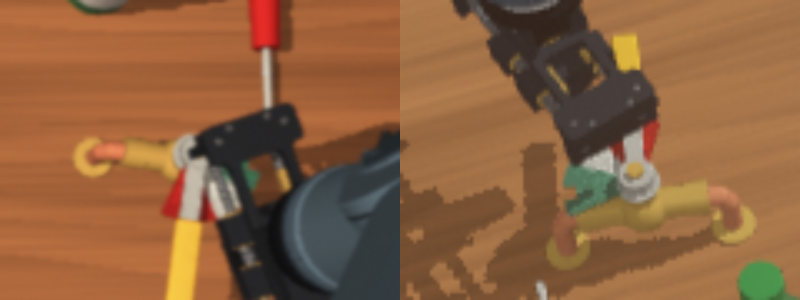

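The lever lies over the red sector in both views (top crop (182,260)), so the gas is shut. I'll lift and move over to the stem.

Emit:
{"fn": "drive_tool", "kwargs": {
  "deltas": [
    [[-0.3, 0, 0, 0, 0, 0, 0], [0, 0, -1, 0, 0, 0, 0], [0, 0, -1, 0, 0, 0, 0], [0, 0, -1, 0, 0, 0, 0], [0, 0, -1, 0, 0, 0, 0], [0, 0, -1, 0, 0, 0, 0], [1, 0.26, 0, 0, 0, -1, 0], [0.97, 0.39, 0, 0, 0, -1, 0], [0.92, 0.5, 0, 0, 0, -1, 0], [0.85, 0.62, 0, 0, 0, -1, 0]]
  ]
}}

```text
clock: 7.38
ee_pos: [0.4838, -0.1778, 0.2212]
eef_rot: [[-0.757, 0.654, 0.001], [0.654, 0.757, -0.001], [-0.001, -0.0, -1.0]]
contact_force: [0.1, -0.2, 0.9]
finger_gap: 0.003
finger_force: 0.0
```

Emit:
{"fn": "drive_tool", "kwargs": {
  "deltas": [
    [[0.76, 0.73, 0, 0, 0, -1, 40], [0.66, 0.82, 0, 0, 0, -1, 40], [0.54, 0.9, 0, 0, 0, -1, 40], [0.42, 0.95, 0, 0, 0, -1, 40], [0.3, 1, 0, 0, 0, 0, 40], [0.3, 1, 0, 0, 0, 0, 40], [0.3, 1, 0, 0, 0, 0, 40], [0.3, 1, 0, 0, 0, 0, 40], [0.3, 1, 0.5, 0, 0, 0, 40], [0, 0, 0.5, 0, 0, 0, 40]]
  ]
}}

```text
clock: 8.62
ee_pos: [0.4505, 0.1046, 0.1907]
eef_rot: [[-0.988, 0.154, 0.001], [0.154, 0.988, 0.001], [-0.001, 0.001, -1.0]]
contact_force: [-0.3, -0.1, 0.6]
finger_gap: 0.453
finger_force: 0.0
```

```bash
python3 - <<'E'
from h import *
snap('wrist','w1')
E
```

Emit:
{"fn": "drive_tool", "kwargs": {
  "deltas": [
    [[-0.2, 0.9, 0, 0, 0, 0, 40], [-0.2, 0.9, 0, 0, 0, 0, 40], [0, 0, 0.5, 0, 0, 0, 40], [0, 0, 0, 0, 0, 0, 40]]
  ]
}}

```text
clock: 9.18
ee_pos: [0.4691, 0.1519, 0.1744]
eef_rot: [[-0.987, 0.159, -0.003], [0.159, 0.987, -0.002], [0.002, -0.003, -1.0]]
contact_force: [-0.1, -0.2, 0.5]
finger_gap: 0.453
finger_force: 0.0
```

```bash
python3 - <<'E'
from h import *
snap('wrist','w2')
a=cv2.imread('pics/w1.png');b=cv2.imread('pics/w2.png')
cv2.imwrite('pics/c3.png',np.hstack([cv2.resize(a,(400,300)),cv2.resize(b,(400,300))]))
s=sense();print(s['ee_pos'],s['q'])
for n in('w1','w2'):
    d=load(n);f=240/np.tan(np.radians(float(d['v']))/2);E=d['E']
    p=E[:3,:3].T@(np.array([.469,.159,.033])-E[:3,3]);print(n,f*p[0]/p[2]+d['cx'],f*p[1]/p[2]+d['cy'])
    u,v=int(f*p[0]/p[2]+d['cx']),int(f*p[1]/p[2]+d['cy'])
    im=cv2.imread('pics/'+n+'.png')[max(v-50,0):v+50,max(u-50,0):u+50]; print(u,v,im.shape)
    cv2.imwrite('pics/'+n+'c.png',cv2.resize(im,(400,400),interpolation=cv2.INTER_CUBIC))
cv2.imwrite('pics/c4.png',np.vstack([cv2.imread('pics/c3.png')[:200*0+300],np.hstack([cv2.imread('pics/w1c.png')[50:350],cv2.imread('pics/w2c.png')[50:350]])]))
E
```

```text
[0.46933761 0.15198462 0.17495727] [-39.60949708  21.48173711  20.11362747 115.54233607 -10.21879935
  44.77602349  67.3288968 ]
w1 388.7307440030776 240.40850770233163
388 240 (100, 100, 3)
w2 327.35258127124973 233.19390458254207
327 233 (100, 100, 3)
```

View pics/c4.png

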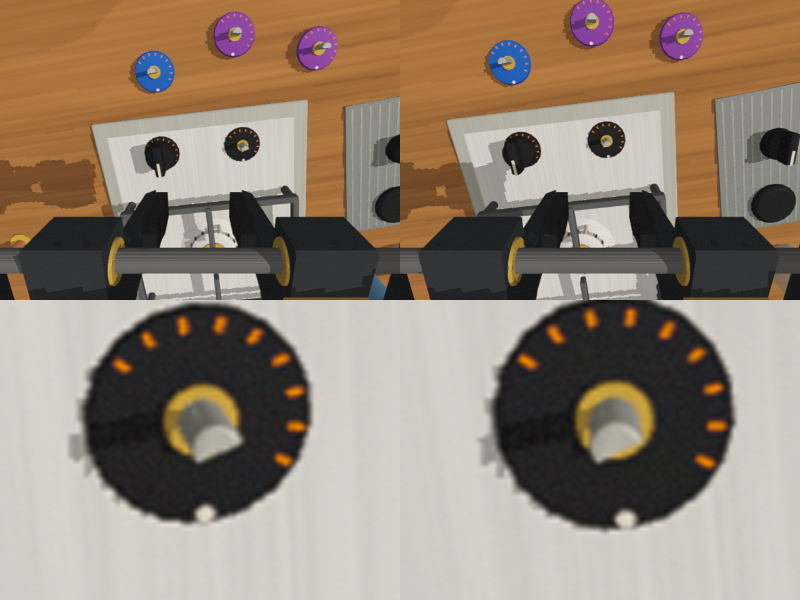

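The wrist views show the bare D stem at about (388,240) and (327,233). Its bright top has the flat facing down and to the right. I'll go lower for a sharper measurement.

Emit:
{"fn": "drive_tool", "kwargs": {
  "deltas": [
    [[0.3, 0, 1, 0, 0, 0, 40], [0.3, 0, 1, 0, 0, 0, 40], [0, 0, 0.6, 0, 0, 0, 40], [0, 0, 0, 0, 0, 0, 40]]
  ]
}}

```text
clock: 9.72
ee_pos: [0.4514, 0.1555, 0.0971]
eef_rot: [[-0.987, 0.159, -0.002], [0.159, 0.987, -0.002], [0.002, -0.002, -1.0]]
contact_force: [0.0, 0.6, 0.1]
finger_gap: 0.454
finger_force: 0.0
```

```bash
cat >> h.py <<'E'
def proj(d,P):
    f=240/np.tan(np.radians(float(d['v']))/2);p=d['E'][:3,:3].T@(np.array(P)-d['E'][:3,3]);return f*p[0]/p[2]+d['cx'],f*p[1]/p[2]+d['cy']
def crop(n,P,r=40,s=400):
    d=load(n);u,v=map(int,proj(d,P));im=cv2.imread('pics/'+n+'.png')[v-r:v+r,u-r:u+r];print(n,'crop origin',u-r,v-r,'scale',s/2/r);return cv2.resize(im,(s,s),interpolation=cv2.INTER_CUBIC)
E
python3 - <<'E'
from h import *
snap('wrist','w3');a=crop('w3',(.4665,.1585,.033),30)
s=sense();print(s['ee_pos'])
cv2.imwrite('pics/c5.png',a)
d=load('w3');u,v=map(int,proj(d,(.4665,.1585,.033)))
g=cv2.cvtColor(d['im'],cv2.COLOR_RGB2HSV)[v-16:v+16,u-16:u+16];print(u,v)
print('\n'.join(' '.join('%3d'%x[2] if x[1]<60 else ' . ' for x in r) for r in g))
E
```

```text
w3 crop origin 296 266 scale 6.666666666666667
[0.45216312 0.15594085 0.09790334]
326 296
 37  36  41  39  38  39  39  31  31  26  .   .   .   .   .   .   .  142 118 103 110 115 124 130 136 136 146  .   .   .   .   . 
 39  37  43  37  36  40  33  29  .   .   .   .   .   .   .   .  113 126 115 105 107 116 124 129 135 138 143 146  .   .   .   . 
 37  37  39  29  27  29  28  29  .   .   .   .   .   .   .   .  101 109 108 104 109 115 124 129 135 138 143 147 152  .   .   . 
 27  25  27  26  22  .   24  27  25  .   .   .   .   .   .  101  99 106 105 104 107 114 123 128 134 139 142 148 150 167  .   . 
 27  21  29  21  28  27  20  25  .   .   .   .   .   .   .  101 100  99 105 102 110 116 123 129 134 141 142 147 152 161  .   . 
 28  28  24  25  .   33  28  26  30  .   .   .   .   .   .   98  98  99 103 102 108 114 121 130 134 138 142 146 151 158  .   . 
 28  26  25  28  25  30  26  21  24  .   .   .   .   .   .   98  99 101 101 102 106 113 122 126 133 137 142 148 151 159  .   . 
 28  25  30  23  28  29  25  28  28  .   .   .   .   .   .   95 100 103 106 105 106 114 121 128 132 137 140 145 14
[... 2385 characters left out ...]
  37  38  36  40  39  36  36  38  42  38  39  38  39  34  40
 39  42  39  39  40  37  36  39  36  38  38  36  40  36  36  39  39  36  40  35  33  42  40  35  41  36  36  37  39  37  37  38
 33  35  37  38  39  34  39  37  37  40  36  36  39  40  35  39  37  38  37  39  39  40  41  37  38  38  34  36  29  42  39  37
 43  36  34  37  35  38  32  37  40  36  40  39  34  38  42  38  40  38  40  36  39  41  37  36  35  34  39  35  40  36  35  36
 89  39  33  38  36  37  41  37  36  37  41  40  42  38  37  39  39  39  37  35  38  35  37  36  36  36  33  38  35  35  35  35
162  91  59  49  37  29  38  36  37  38  36  35  39  38  36  38  39  36  40  38  39  41  36  39  77  86  75  61  42  39  35  41
```

View pics/c5.png

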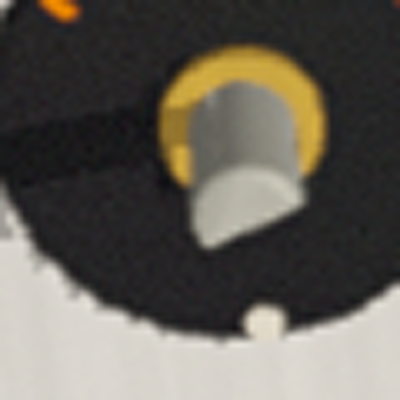

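The close crop shows the D's top face with the flat's edge running from about (326,303) to (342,296) in the full picture. The flat's normal points down and to the right.

```bash
cat > stem.py <<'E'
from h import *
def face(n,P=(.4665,.1585,.033)):
    d=load(n);u,v=map(int,proj(d,P));r=16;g=cv2.cvtColor(d['im'],cv2.COLOR_RGB2HSV)[v-r:v+r,u-r:u+r].astype(float)
    m=((g[:,:,2]>155)&(g[:,:,1]<60)).astype(np.uint8);k,l,st,c=cv2.connectedComponentsWithStats(m)
    i=1+np.argmin([np.hypot(*(c[j]-r))+ (1e3 if st[j][4]<20 else 0) for j in range(1,k)])
    comp=(l==i);edge=[]
    for x in np.where(comp.any(0))[0]:
        y=np.where(comp[:,x])[0].max();a=g[:,x,2]
        while y<2*r-1 and a[y+1]>110:y+=1
        edge.append((x+u-r,y+(a[y]-110)/(a[y]-a[min(y+1,2*r-1)]+1e-6)+v-r))
    return d,c[i]+[u-r,v-r],np.array(edge),st[i][4]
if __name__=='__main__':
    R={n:face(n) for n in('w1','w2','w3')}
    print({n:(R[n][1],R[n][3]) for n in R});print('tri',tri(*[(R[n][0],*R[n][1]) for n in R]))
    for n in R:
        d,c,e,_=R[n];e=e[2:-2];z=.033
        W=np.array([onz(d,*p,z) for p in e])[:,:2];vx,vy,x0,y0=cv2.fitLine(W.astype(np.float32),cv2.DIST_HUBER,0,1e-4,1e-4).ravel()
        nn=np.array([-vy,vx]);C=onz(d,*c,z)[:2]
        if nn@(np.array([x0,y0])-C)<0:nn=-nn
        print(n,'normal yaw',np.degrees(np.arctan2(nn[1],nn[0])),'face C',C,'dist C-flat',nn@(np.array([x0,y0])-C),'resid',np.abs((W-[x0,y0])@nn).max())
        print('   centre est', C-nn*0+0, 'flat-based along n:',(np.array([x0,y0])-1.2e-3*nn))
E
python3 stem.py
```

```text
{'w1': (array([391.48275862, 237.22413793]), np.int32(58)), 'w2': (array([330.34848485, 229.96969697]), np.int32(66)), 'w3': (array([332.46610169, 295.56779661]), np.int32(118))}
tri [0.46721834 0.16159864 0.03165358]
w1 normal yaw 14.782255 face C [0.46671576 0.16140422] dist C-flat 0.00273646137171182 resid 9.292736385011341e-05
   centre est [0.46671576 0.16140422] flat-based along n: [0.4683485  0.16123863]
w2 normal yaw -0.6476224 face C [0.46689641 0.16157002] dist C-flat 0.0035878688789056858 resid 0.00017982338169696786
   centre est [0.46689641 0.16157002] flat-based along n: [0.46927977 0.16115756]
w3 normal yaw 16.445848 face C [0.46661749 0.16168494] dist C-flat 0.0027401132216173223 resid 8.573410885199304e-05
   centre est [0.46661749 0.16168494] flat-based along n: [0.46844897 0.16092044]
```

Emit:
{"fn": "drive_tool", "kwargs": {
  "deltas": [
    [[0, 0, -1, 0, 0, 0, 40], [0, 0.5, -1, 0, 0, 0, 40], [0, 1, 0, 0, 0, 0, 60], [0, 1, 0, 0, 0, 0, 60], [0, 1, 0, 0, 0, 0, 60], [0, 1, 0, 0, 0, 0, 60], [0, 1, 0, 0, 0, 0, 60], [0, 1, 0, 0, 0, 0, 60], [-0.2, 0.75, 0, 0, 0, 0, 60], [0, 0, 0, 0, 0, 0, 60]]
  ]
}}

```text
clock: 11.02
ee_pos: [0.493, 0.3723, 0.1589]
eef_rot: [[-0.988, 0.156, 0.002], [0.156, 0.988, 0.001], [-0.002, 0.002, -1.0]]
contact_force: [0.9, 0.1, -0.9]
finger_gap: 0.681
finger_force: 0.0
```

```bash
python3 - <<'E'
from h import *
snap('wrist','k1'); print(sense()['ee_pos'])
E
```

```text
[0.49279396 0.37060857 0.15857162]
```

Emit:
{"fn": "drive_tool", "kwargs": {
  "deltas": [
    [[0.1, 0, 0.7, 0, 0, 0, 60], [0.1, -0.3, 0.7, 0, 0, 0, 60], [0, 0, 0, 0, 0, 0, 60], [0, 0, 0, 0, 0, 0, 60]]
  ]
}}

```text
clock: 11.58
ee_pos: [0.4857, 0.3627, 0.1169]
eef_rot: [[-0.987, 0.158, 0.001], [0.158, 0.987, 0.001], [-0.001, 0.001, -1.0]]
contact_force: [-0.1, 0.1, 0.0]
finger_gap: 0.686
finger_force: 0.0
```

```bash
python3 - <<'E'
from h import *
snap('wrist','k2');s=sense();print(s['ee_pos'],s['q'])
cv2.imwrite('pics/c6.png',np.hstack([crop('k1',(.511,.376,.03),50),crop('k2',(.511,.376,.03),50)]))
E
```

```text
[0.48583376 0.36318415 0.11702339] [-52.9871144   36.00014968  16.58582346 100.87502171 -13.72096341
  44.99307786  51.2555619 ]
k1 crop origin 275 211 scale 4.0
k2 crop origin 294 242 scale 4.0
```

View pics/c6.png

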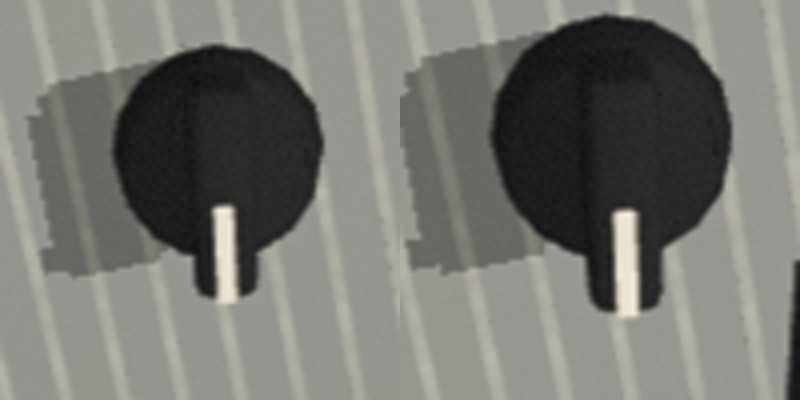

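The pointer line runs from about (331,262) to (332,286) in k1 and from (350,295) to (351,321) in k2. The grip bar is close to the tool's x direction.

```bash
cat > knob.py <<'E'
from h import *
def ptr(n,P=(.52,.376,.036),r=45):
    d=load(n);u,v=map(int,proj(d,P));g=cv2.cvtColor(d['im'],cv2.COLOR_RGB2HSV)[v-r:v+r,u-r:u+r]
    m=((g[:,:,2]>195)&(g[:,:,1]<60)).astype(np.uint8);k,l,st,c=cv2.connectedComponentsWithStats(m)
    i=1+np.argmin([np.hypot(*(c[j]-r))+(1e3 if st[j][4]<30 else 0) for j in range(1,k)])
    p=np.argwhere(l==i)[:,::-1]+[u-r,v-r]+0.;w,h=sorted(cv2.minAreaRect(p.astype(np.float32))[1])
    vx,vy,x,y=cv2.fitLine(p.astype(np.float32),cv2.DIST_L2,0,1e-3,1e-3).ravel();t=(p-[x,y])@[vx,vy]
    a,b=t.min()-.5,t.max()+.5
    return d,np.array([x,y]),np.array([x+a*vx,y+a*vy]),np.array([x+b*vx,y+b*vy]),len(p),(w,h)
if __name__=='__main__':
    R=[ptr('k1'),ptr('k2')];print([r[1:] for r in R])
    for j in(1,2,3):print('tri',tri(*[(r[0],*r[j]) for r in R]))
    for r in R:
        A,B=[onz(r[0],*r[j],.036) for j in(2,3)];q=B-A
        if q[0]<0:A,B,q=B,A,-q
        print('yaw',np.degrees(np.arctan2(q[1],q[0])),'len',np.linalg.norm(q),'end',B,'axis est',(B-q/np.linalg.norm(q)*.019))
E
python3 knob.py
```

```text
[(array([330.79776, 274.14606], dtype=float32), array([330.21035884, 262.43864255]), array([331.42160472, 286.57982314]), 89, (3.5955088138580322, 23.17105484008789)), (array([350.     , 307.82907], dtype=float32), array([349.38179319, 294.43568791]), array([350.62757462, 321.4254068 ]), 117, (4.991372108459473, 26.01385498046875))]
tri [0.51870097 0.37814391 0.03669867]
tri [0.51045167 0.37899742 0.03486614]
tri [0.5289186  0.37721638 0.03538778]
yaw -5.670864937692268 len 0.018733804353894032 end [0.52866251 0.37720281 0.036     ] axis est [0.50975549 0.37908027 0.036     ]
yaw -5.2315426722068485 len 0.018711988839241387 end [0.52856884 0.377243   0.036     ] axis est [0.50964799 0.37897543 0.036     ]
```

Emit:
{"fn": "drive_tool", "kwargs": {
  "deltas": [
    [[-0.7, 0.65, 0, 0, 0, -0.46, 40], [0, 0, 0.8, 0, 0, 0, 40], [0, 0, 0.8, 0, 0, 0, 40], [0, 0, 0.7, 0, 0, 0, 40], [0, 0, 0, 0, 0, 0, 40], [0, 0, 0, 0, 0, 0, 40]]
  ]
}}

```text
clock: 12.38
ee_pos: [0.5094, 0.3793, 0.0476]
eef_rot: [[-0.996, 0.094, 0.001], [0.094, 0.996, 0.001], [-0.001, 0.001, -1.0]]
contact_force: [-0.1, 0.0, 1.0]
finger_gap: 0.453
finger_force: 0.0
```

Emit:
{"fn": "drive_tool", "kwargs": {
  "deltas": [
    [[0, 0, 0.5, 0, 0, 0, 40], [0, 0, 0.38, 0, 0, 0, 40], [0, 0, 0, 0, 0, 0, 40], [0, 0, 0, 0, 0, 0, 8], [0, 0, 0, 0, 0, 0, 8], [0, 0, 0, 0, 0, 0, 8], [0, 0, 0, 0, 0, 0, 8], [0, 0, 0, 0, 0, 0, 8]]
  ],
  "newtons": 30
}}

```text
clock: 13.38
ee_pos: [0.509, 0.3791, 0.0207]
eef_rot: [[-0.996, 0.094, 0.0], [0.094, 0.996, 0.0], [-0.0, 0.0, -1.0]]
contact_force: [-0.2, 0.5, 2.5]
finger_gap: 0.133
finger_force: 30.0
```

Emit:
{"fn": "drive_tool", "kwargs": {
  "deltas": [
    [[0, 0, -0.5, 0, 0, 0, 8], [0, 0, -1, 0, 0, 0, 8], [0, 0, -1, 0, 0, 0, 8], [0, 0, -0.8, 0, 0, 0, 8], [0, -1, 0, 0, 0, 0, 8], [0, -1, 0, 0, 0, 0, 8], [0, -1, 0, 0, 0, 0, 8], [0, -1, 0, 0, 0, 0, 8], [0, -1, 0, 0, 0, 0, 8], [0, -1, 0, 0, 0, 0, 8]]
  ]
}}

```text
clock: 14.62
ee_pos: [0.492, 0.1989, 0.1202]
eef_rot: [[-0.996, 0.094, 0.001], [0.094, 0.996, 0.0], [-0.001, 0.001, -1.0]]
contact_force: [0.2, -0.4, -1.5]
finger_gap: 0.132
finger_force: 30.0
```

Emit:
{"fn": "drive_tool", "kwargs": {
  "deltas": [
    [[0, -1, 0, 0, 0, 0, 8], [0, -0.1, 0, 0, 0, -0.68, 8], [0, 0, 0, 0, 0, -1, 8], [0, 0, 0, 0, 0, -1, 8], [0, 0, 0, 0, 0, 0, 8], [0, 0, 0, 0, 0, 0, 8]]
  ]
}}

```text
clock: 15.38
ee_pos: [0.489, 0.1669, 0.1197]
eef_rot: [[-0.962, -0.274, 0.0], [-0.274, 0.962, 0.0], [-0.0, 0.0, -1.0]]
contact_force: [0.3, -0.1, -1.3]
finger_gap: 0.136
finger_force: 30.0
```

```bash
python3 - <<'E'
from h import *
snap('wrist','w4');snap('top','t4');s=sense();print(s['ee_pos'],np.round(s['eef_rot'],3).tolist(),s['finger_gap'],s['finger_force'],s['contact_force'])
a=cv2.resize(cv2.imread('pics/w4.png'),(400,300));b=cv2.resize(crop('w4',(.468,.162,.033),30),(300,300))
d=load('w4');T=np.array([.001*0,0,0])
cv2.imwrite('pics/c7.png',np.hstack([a,b]))
E
```

```text
[0.48886572 0.16694844 0.1194975 ] [[-0.961, -0.275, 0.0], [-0.275, 0.961, -0.0], [-0.0, -0.0, -1.0]] 0.1354660814528999 29.999957978725433 [-0.79604683  0.25845117 -2.00695286]
w4 crop origin 288 194 scale 6.666666666666667
```

View pics/c7.png

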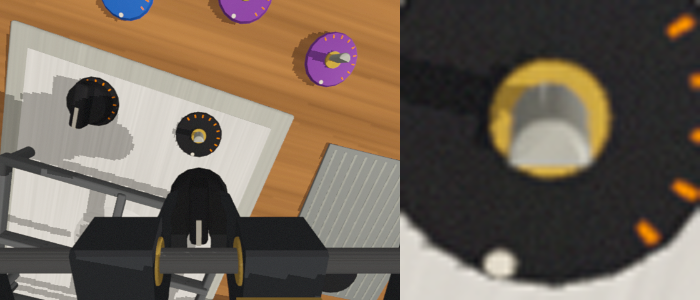

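The held knob's pointer is at about (318,370) in the full picture and points straight down. The stem's flat edge is horizontal, so the two line up. I'll measure both in this frame.

```bash
python3 - <<'E'
from h import *
from stem import face
from knob import ptr
s=sense();R=np.array(s['eef_rot'])
d,c,e,a=face('w4',(.468,.162,.033));z=.0325
W=np.array([onz(d,*p,z) for p in e[2:-2]])[:,:2];vx,vy,x0,y0=cv2.fitLine(W.astype(np.float32),cv2.DIST_HUBER,0,1e-4,1e-4).ravel()
n=np.array([-vy,vx]);n=n*np.sign(n[0]);C=onz(d,*c,z)[:2]
print(a,'stem yaw',np.degrees(np.arctan2(n[1],n[0])),'C',C,'cflat',n@([x0,y0]-C),'axis',C+1.49e-3*n)
print('tri',tri((d,*c),(face('w3')[0],*face('w3')[1])))
# held knob: grip depth: pointer height = TCP + (.036-.0207)
tp=s['ee_pos'];zk=tp[2]+.0153;x=np.array([-R[0,0],-R[1,0]]);pe=np.r_[tp[:2]+.02*x,zk]
r=ptr('w4',pe,60);A,B=[onz(d,*r[j],zk)[:2] for j in(2,3)];q=B-A
if q@x<0:A,B,q=B,A,-q
print(r[1:],'ptr yaw',np.degrees(np.arctan2(q[1],q[0])),'tool yaw',np.degrees(np.arctan2(x[1],x[0])),'len',np.linalg.norm(q))
ax=B-.019*q/np.linalg.norm(q);o=ax-tp[:2];print('knob axis - TCP: along x,ytool',o@x,o@R[:2,1])
E
```

```text
114 stem yaw 16.594284 C [0.46699826 0.16147551] cflat 0.003677943139862343 axis [0.4684262  0.16190104]
tri [0.46725811 0.16159051 0.03154957]
(array([328.53333, 390.75555], dtype=float32), array([313.15575502, 398.43390288]), array([338.85519708, 385.60162348]), 135, (15.228442192077637, 28.36442756652832)) ptr yaw -43.195831259207154 tool yaw 15.974734834023947 len 0.01157019842438852
knob axis - TCP: along x,ytool 0.012073295542285804 0.014988153084597501
```

Emit:
{"fn": "drive_tool", "kwargs": {
  "deltas": [
    [[0.73, 0.03, 0, 0, 0, 0, 8], [0, 0, 0.7, 0, 0, 0, 8], [0, 0, 0.7, 0, 0, 0, 8], [0, 0, 0.7, 0, 0, 0, 8], [0, 0, 0, 0, 0, 0, 8], [0, 0, 0, 0, 0, 0, 8], [0, 0, 0, 0, 0, 0, 8]]
  ]
}}

```text
clock: 16.35
ee_pos: [0.4682, 0.162, 0.0572]
eef_rot: [[-0.961, -0.277, 0.001], [-0.277, 0.961, 0.001], [-0.001, 0.0, -1.0]]
contact_force: [0.6, -0.7, -0.5]
finger_gap: 0.134
finger_force: 30.0
```

```bash
python3 - <<'E'
from h import *
for i in range(3):
    snap('wrist','w5');s=sense();print(s['ee_pos'],s['contact_force'],s['eef_rot'][0])
a=cv2.imread('pics/w5.png')[240:480,160:480];b=cv2.imread('pics/t4.png')
snap('scene','s5');snap('top','t5');c=crop('s5',(.468,.162,.04),30,300);e=crop('t5',(.468,.162,.04),30,300)
cv2.imwrite('pics/c8.png',np.hstack([cv2.resize(a,(400,300)),c]))
E
```

```text
[0.46815029 0.16199944 0.05711863] [-0.35112338  0.97209297 -0.59574035] [-0.9609633  -0.27667237  0.00139259]
[0.46804152 0.16195888 0.05700792] [ 0.0109501   0.72521883 -0.38068894] [-0.96094899 -0.27672301  0.00119015]
[0.46792822 0.1618998  0.05688332] [ 0.72292851 -0.15498653 -0.38361896] [-9.60950907e-01 -2.76717329e-01  9.34888859e-04]
s5 crop origin 335 196 scale 5.0
t5 crop origin 213 246 scale 5.0
```

View pics/c8.png

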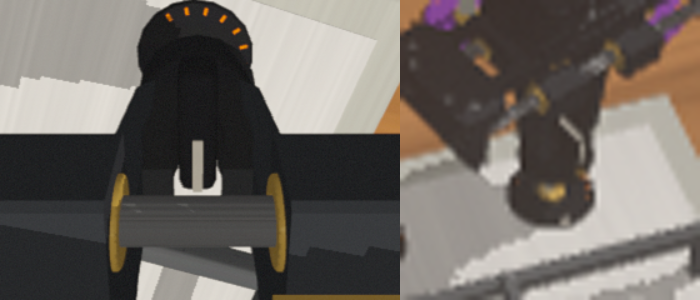

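The wrist view shows the knob with its pointer straight ahead over the valve disc, and the scene view shows it just above the stem. I'll lower it gently and watch the force.

Emit:
{"fn": "drive_tool", "kwargs": {
  "deltas": [
    [[0, 0, 0.08, 0, 0, 0, 8], [0, 0, 0.08, 0, 0, 0, 8], [0, 0, 0.08, 0, 0, 0, 8], [0, 0, 0, 0, 0, 0, 8]]
  ]
}}

```text
clock: 17.1
ee_pos: [0.4678, 0.1617, 0.049]
eef_rot: [[-0.961, -0.277, 0.0], [-0.277, 0.961, 0.0], [-0.0, -0.0, -1.0]]
contact_force: [0.4, -0.4, -0.9]
finger_gap: 0.135
finger_force: 30.0
```

Emit:
{"fn": "drive_tool", "kwargs": {
  "deltas": [
    [[0, 0, 0.05, 0, 0, 0, 8], [0, 0, 0.05, 0, 0, 0, 8], [0, 0, 0, 0, 0, 0, 8]]
  ]
}}

```text
clock: 17.48
ee_pos: [0.4678, 0.1616, 0.0461]
eef_rot: [[-0.961, -0.277, 0.0], [-0.277, 0.961, -0.0], [-0.0, -0.0, -1.0]]
contact_force: [2.4, -0.0, -0.6]
finger_gap: 0.135
finger_force: 30.0
```

Emit:
{"fn": "drive_tool", "kwargs": {
  "deltas": [
    [[-0.01, 0, 0.05, 0, 0, 0, 8], [0, 0, 0.08, 0, 0, 0, 8], [0, 0, 0.08, 0, 0, 0, 8], [0, 0, 0, 0, 0, 0, 8]]
  ]
}}

```text
clock: 17.98
ee_pos: [0.4678, 0.1616, 0.0396]
eef_rot: [[-0.961, -0.277, -0.0], [-0.277, 0.961, -0.0], [0.0, -0.0, -1.0]]
contact_force: [2.7, -1.5, -1.9]
finger_gap: 0.131
finger_force: 30.0
```

Emit:
{"fn": "drive_tool", "kwargs": {
  "deltas": [
    [[0, 0, 0.05, 0, 0, 0, 8], [0, 0, 0.05, 0, 0, 0, 8], [0, 0, 0, 0, 0, 0, 8]]
  ]
}}

```text
clock: 18.35
ee_pos: [0.4679, 0.1616, 0.0367]
eef_rot: [[-0.961, -0.277, -0.0], [-0.277, 0.961, -0.0], [0.0, -0.0, -1.0]]
contact_force: [1.1, -2.0, -0.2]
finger_gap: 0.13
finger_force: 30.0
```

Now press in: it should take 5 to 9 N over 4 mm, then meet the stop.

Emit:
{"fn": "drive_tool", "kwargs": {
  "deltas": [
    [[0, 0, 0.05, 0, 0, 0, 8], [0, 0, 0.04, 0, 0, 0, 8], [0, 0, 0, 0, 0, 0, 8]]
  ],
  "newtons": 40
}}

```text
clock: 18.73
ee_pos: [0.468, 0.1617, 0.0344]
eef_rot: [[-0.961, -0.277, 0.0], [-0.277, 0.961, -0.0], [-0.0, -0.0, -1.0]]
contact_force: [-0.4, -2.5, 6.5]
finger_gap: 0.131
finger_force: 40.0
```

Emit:
{"fn": "drive_tool", "kwargs": {
  "deltas": [
    [[0, 0, 0.04, 0, 0, 0, 8], [0, 0, 0, 0, 0, 0, 8]]
  ]
}}

```text
clock: 18.98
ee_pos: [0.468, 0.1617, 0.0332]
eef_rot: [[-0.961, -0.277, 0.0], [-0.277, 0.961, -0.0], [-0.0, -0.0, -1.0]]
contact_force: [-0.0, -3.0, 7.6]
finger_gap: 0.13
finger_force: 40.0
```

Emit:
{"fn": "drive_tool", "kwargs": {
  "deltas": [
    [[0, -0.01, 0.03, 0, 0, 0, 8], [0, 0, 0, 0, 0, 0, 8]]
  ]
}}

```text
clock: 19.23
ee_pos: [0.468, 0.1616, 0.0324]
eef_rot: [[-0.961, -0.277, 0.0], [-0.277, 0.961, 0.0], [-0.0, 0.0, -1.0]]
contact_force: [-1.2, -2.2, 7.6]
finger_gap: 0.133
finger_force: 40.0
```

Emit:
{"fn": "drive_tool", "kwargs": {
  "deltas": [
    [[0, 0, 0.03, 0, 0, 0, 8], [0, 0, 0, 0, 0, 0, 8]]
  ]
}}

```text
clock: 19.48
ee_pos: [0.4681, 0.1617, 0.0321]
eef_rot: [[-0.961, -0.277, 0.0], [-0.277, 0.961, 0.001], [-0.0, 0.0, -1.0]]
contact_force: [-2.8, -2.5, 17.4]
finger_gap: 0.133
finger_force: 40.0
```

Emit:
{"fn": "drive_tool", "kwargs": {
  "deltas": [
    [[0, 0, 0, 0, 0, 0, 8], [0, 0, 0, 0, 0, 0, 8], [0, 0, 0, 0, 0, 0, 8], [0, 0, 0, 0, 0, 0, 8]]
  ]
}}

```text
clock: 19.98
ee_pos: [0.4681, 0.1617, 0.0321]
eef_rot: [[-0.961, -0.277, 0.0], [-0.277, 0.961, 0.001], [-0.0, 0.0, -1.0]]
contact_force: [-2.6, -3.5, 16.5]
finger_gap: 0.133
finger_force: 40.0
```

```bash
python3 - <<'E'
from h import *
snap('scene','s6');snap('wrist','w6');s=sense();print(s['clock'],s['ee_pos'],s['contact_force'],s['finger_gap'])
a=cv2.imread('pics/s6.png')[170:350,150:470];b=cv2.resize(cv2.imread('pics/w6.png')[240:480,160:480],(270,202))
o=np.zeros((450,800,3),np.uint8);o[:,:]=cv2.resize(a,(800,450));o[:202,:270]=b
cv2.imwrite('pics/c9.png',o)
E
```

```text
20.075 [0.46809755 0.16167462 0.03210749] [-1.8292761 -3.5865704 16.7035747] 0.12967705880217598
```

View pics/c9.png

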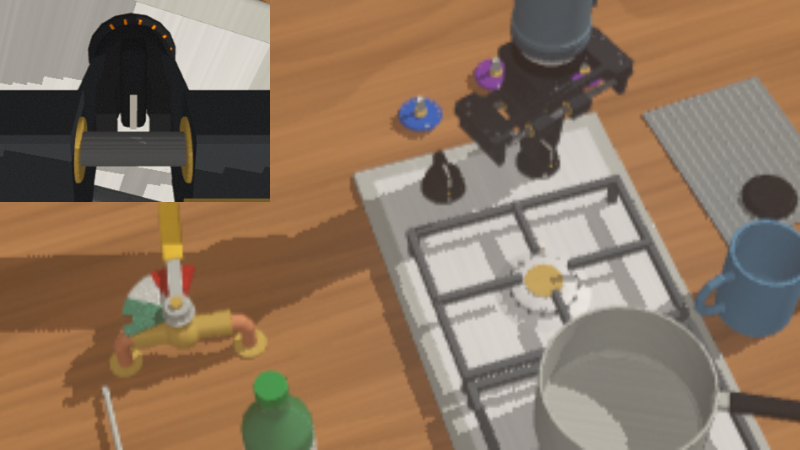

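The scene view shows the lever in the red sector (crop (172,250)) and the knob seated level on its disc at (538,155). The push holds steady at about 16.7 N, so the stem is at its stop.

```bash
python3 -c "
from bench import job_done;print(job_done())"
```

```text
the job is handed in; nothing more can be done
None
```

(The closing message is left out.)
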